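Load the cell bar and hold the enable lever level

TASK

Hang the saddle weight astride the load-cell bar, between the bar's two collars: set it down on the bar rather than dropping it, and let go of it. Then push the spring-loaded enable lever down to half-way, where it lies level between the two gauge pins, never down to its bottom stop, and finish while still holding it there with the gripper. Leave the mouse, the knob weight and the screwdriver where they are.

Things in the scene. Friction and masses are not known exactly. Their poses are not given: they have to be found in the camera images.
- saddle_center (a point): Centre of the saddle weight, 59 mm above its feet: loose steel inverted U, 0.4 kg, standing on the bench; 56 (x) x 30 (y) x 118 mm high. Legs 70 mm long, 40 mm apart inside along x. Bridge 8 mm thick, underside 11 mm above this point. On it an upright grip fin, 12 (x) x 30 (y) x 40 mm tall, centred 39 mm above this point: pinch it from above across x. Hung, its y lies along the bar.
- bar_mid (a point): Middle of the top face of the fixed load-cell bar, between its collars, 130 mm above the bench. Bar level, along y, 20 mm wide (x), 20 deep; z up. Collars: plates 6 mm thick, 32 wide, 8 mm above the bar's top, at y = +57 and -57 mm. Grey pillar at y = 69 to 105 mm, 44 wide, top 4 mm above the bar's; -y end free. Base 100 x 200 mm. Hung, the bridge rests on the bar: saddle_center 11 mm below.
- lever (a joint): Angle of the enable lever, rad: 0 at rest (pad end raised 0.25 rad), 0.25 = half-way = level, 0.5 = bottom stop; grows as the pad is pushed down, springs back to 0. Force at the pad about 2 N to start, 7 N when level, 11 N at the bottom. Level enough from 0.17 to 0.33; past 0.45 counts as the bottom stop.
- lever_pad (a point): Centre of the top face of the lever's black pad, 44 x 44 mm, 14 thick: push down here with shut fingertips. Moves with the lever; the hinge is 110 mm away along +x and 8 mm below this face. Height about 135 mm above the bench at rest, 108 when level, 81 at the bottom stop. y is parallel to the hinge pin; x tilts with the lever, horizontal when level.
- lever_hinge (a point): Fixed hinge of the lever, 100 mm above the bench; the lever runs from it towards -x; z up. Grey control box below: 170 (x) x 84 (y) x 50 mm high, centred 60 mm towards -x. Two ears at the hinge, top 113 mm above the bench. Thin gauge plate beside the lever, 58 mm towards -x and 28 mm towards +y, top 126 mm above the bench, bears two short pins: the level lever lies between them.
- mouse: Bystander: black computer mouse, 100 x 58 x 34 mm, loose; origin at the centre of its underside.
- knob_weight: Bystander: steel cylinder weight with a small knob, 48 mm across, 68 mm high, loose; origin at the centre of its underside.
- screwdriver: Bystander: screwdriver lying on the bench, loose; origin at its underside.
Not all that is in view belongs to the job. Leave any purple look-alike of the part that bears saddle_center alone.

How it is judged:
On the way, in this order (a step that is already met when the one before it is completed fails the run):
1. the saddle weight hangs astride the bar between the collars, let go (x of saddle_center in the frame of bar_mid between -0.014 and 0.014 m and y of saddle_center in the frame of bar_mid between -0.045 and 0.045 m and z of saddle_center in the frame of bar_mid between -0.016 and -0.006 m and angle between saddle_center's own z axis and vertical below 0.15 rad and contact force between saddle and stand above 1 N and contact force between saddle and the fingers below 0.1 N and contact force between saddle and the arm below 0.1 N and linear speed of saddle below 0.03 m/s), for 0.2 s.
2. the lever is held level by the robot (value of joint lever between 0.17 and 0.33 rad and (contact force between lever and the fingers above 1.5 N or contact force between lever and the arm above 1.5 N)), for 0.3 s.
At the end, for the whole second after the job is handed in: The weight rests on the bar alone, at rest, upright within 0.15 rad, its centre within 14 mm across and 45 mm along of bar_mid and 6 to 16 mm below it, untouched by the robot; the robot holds the lever with over 1.5 N at 0.17 to 0.33 rad (level is 0.25) (all of step 1 and all of step 2); the arm keeps its last pose, push and grip.
It fails at once if the saddle weight was dropped or knocked about (faster than 0.45 m/s with nothing holding it: a fall of about 10 mm) (linear speed of saddle above 0.45 m/s and contact force between saddle and the fingers below 0.05 N).
It fails at once if the lever was pushed to its bottom stop (past 0.45 rad) (value of joint lever above 0.45 rad).
It fails at once if the mouse was moved by more than 30 mm (distance of mouse from where it was at the start of the episode above 0.03 m).
It fails at once if the knob weight was moved by more than 30 mm (distance of knob_weight from where it was at the start of the episode above 0.03 m).
It fails at once if the screwdriver was moved by more than 30 mm (distance of screwdriver from where it was at the start of the episode above 0.03 m).
It also fails if it takes over 45 s, if anything falls off the work surface, if the arm or the gripper's body presses on something with over 40 N, if the wrist force passes 120 N, or if a joint passes its speed limit or range.

ROBOT

A 6-joint arm with a two-finger parallel gripper is mounted at the origin on the work surface. World frame = base frame: x ahead of the robot, y to its left, z up, the work surface at z = 0. Lengths are in m, angles in rad, forces in N, time in s.
With the tool pointing down it reaches from about 0.225 to 0.875 m from the base axis. Payload 3.4 kg.
Tool frame: the origin (TCP) lies at the very end of the fingers, on their centre line; the grasp point (between the pads) lies 19 mm behind it; x points along the fingers, y is the direction in which the jaws open and shut, and the axes are right-handed (so a half turn about x gives the same grasp; the last joint's range is limited). The gripper opens to 85 mm and grips with 20 to 120 N. Pads are 22 mm wide; open, the fingers measure 114 mm over their backs; the gripper's body (76 mm by 85 mm) begins 54 mm behind the grasp point. The pads swing forward as they close: fully open they stand 13 mm farther back than shut.
Start: joints at [1.186, 0.276, 1.505, -0, 1.361, -0.121], TCP at [0.15, 0.555, 0.231] pointing down, gripper open.
Joint ranges: [-2.89, 2.89], [-0.75, 2.08], [0.22, 2.7], [-1.18, 4.32], [0.11, 2.71], [-2.7, 2.7]. Speed limits (rad/s): [2.57, 2.57, 3.14, 3.14, 3.14, 3.14].

INTERFACE

Orientations are given as a unit quaternion [w, x, y, z].
In Python, from rig import manip gives the robot as it stands. The module is installed in compiled form; this text tells all that it offers.
- The arm moves only by the tool play_rows, never from a script. Its argument "plan" is a list that holds one entry, the list of rows, each a list of 5 numbers: the closure, from 0 (fully open) to 1 (shut), then the shift along the tool's x, y, z in m, then the turn about the tool's x in degrees. A call has 1 to 12 rows; each row is the pose to reach, as a shift and turn from the pose measured when the call began, along the tool's axes at that moment; what a row does not reach only later rows make up. A row lasts 1/10 s, in which the tool goes at most 50 mm and 8.59 degrees, less where a joint would pass 70% of its speed; a pose out of reach is approached as far as the arm can. A call with a gripper value outside its range is refused whole. The fingers move at their own pace and stop on an object; "grip_force" is the grip in N (left out, the last holds). Time passes only in rows, so rows that repeat a pose let the fingers close. It gives the time, the measured TCP pose, the force and the opening at its end, in the units of the state.
- manip.get_state(): the state, without advancing time (a new reading comes with each control period).
- manip.get_image(name): name is "scene" or "top"; returns (picture, depth): 420x560x3 uint8, red, green, blue; 420x560 float32, m along the optical axis (not along the pixel's ray), 0 where there is no reading.
- manip.camera_params(name): a dict with "intrinsics" (3x3 intrinsics, pixels), "R" (3x3) and "t" (3): a world point X has camera coordinates R X + t. Camera axes: x right, y down, z forward; pixel columns grow to the right and rows downward; lengths in m; the calibration is good to about 2 mm. A picture is of the moment at which its call begins. camera_params takes no time and is no camera call.
- manip.sign_off(): hands the job in, once; it reports no verdict.
The state is a dict: "clock": time; "qpos": joint angles; "qd": joint speeds; "effort": joint torques, N m; "position": TCP position; "ee_rot": TCP orientation; "contact_force": force on the tool from outside, world axes, zero at the start; "moment": the same for the moment, N m; "width": finger opening in m.
Only numpy, scipy, OpenCV 4.12 (cv2) and the standard library are available. Lean on these libraries where they do the work, as an engineer would, in place of code of your own. Each camera call takes 0.05 s, during which the arm holds its last target.

## Working session

There is one attempt and no reset: what is moved stays moved. The work goes in short steps, Python scripts to look and compute and a tool call to move; the robot and the scene stay as the last step left them, time stands still between calls to the robot, and variables do not carry over. Pictures are saved under pics/ and viewed, and the job is handed in when it is done.

Besides the shell and the picture viewer there is one more tool, called after "Call:" as name(argument=value, ...), one argument or row to a line, values as JSON. play_rows: Moves the arm, as the interface text tells. Its arguments: {"type":"object","properties":{"plan":{"type":"array","items":{"type":"array","items":{"type":"array","items":{"type":"number"}}}},"grip_force":{"type":"number"}},"required":["plan"]}

```bash
mkdir -p pics; cat > h.py <<'E'
import numpy as np, cv2
from rig import manip
def grab(n,tag):
    im,d=manip.get_image(n); cv2.imwrite(f'pics/{tag}.png',im[:,:,::-1]); np.save(f'pics/{tag}.npy',d); np.save(f'pics/{tag}_rgb.npy',im)
    return im,d
def pts(d,n):
    c=manip.camera_params(n); K=c['intrinsics'];R=np.array(c['R']);t=np.array(c['t'])
    K=np.array(K);v,u=np.mgrid[:d.shape[0],:d.shape[1]]
    P=np.stack([(u-K[0,2])/K[0,0]*d,(v-K[1,2])/K[1,1]*d,d],-1)
    return (P-t)@R
def proj(X,n):
    c=manip.camera_params(n); K=np.array(c['intrinsics']);p=K@(np.array(c['R'])@np.array(X)+np.array(c['t']));return p[:2]/p[2]
E
python3 - <<'E'
from h import *
for n in('scene','top'): grab(n,n+'0'); c=manip.camera_params(n);print(c)
print(manip.get_state())
E
```

```text
{'intrinsics': array([[409.16539703,   0.        , 269.46570289],
       [  0.        , 409.16539703, 206.77962793],
       [  0.        ,   0.        ,   1.        ]]), 'R': array([[-0.09908931,  0.99484717, -0.02145741],
       [ 0.59725604,  0.04221313, -0.80093899],
       [-0.79590611, -0.09218005, -0.59836135]]), 't': array([-0.04264432, -0.2664817 ,  1.55792141])}
{'intrinsics': array([[470.91797943,   0.        , 276.1883258 ],
       [  0.        , 470.91797943, 210.539025  ],
       [  0.        ,   0.        ,   1.        ]]), 'R': array([[ 5.50627987e-04, -9.99984698e-01, -5.50461827e-03],
       [-9.82727389e-01,  4.77566536e-04, -1.85058506e-01],
       [ 1.85058303e-01,  5.51143753e-03, -9.82712088e-01]]), 't': array([0.09905901, 0.59038336, 1.28234736])}
{'clock': 0.1, 'qpos': array([ 1.18600208e+00,  2.76544730e-01,  1.50603267e+00,  3.76752105e-06,
        1.36073903e+00, -1.20993569e-01]), 'qd': array([-0.00048896, -0.0018668 , -0.00340977, -0.00083142, -0.00013012,
       -0.00222643]), 'effort': array([ 1.52762968e-03, -4.17703307e+01, -2.46403885e+01, -8.50192987e-05,
        5.86640279e-03,  1.94045646e-05]), 'position': array([0.14974485, 0.55464494, 0.23050842]), 'ee_rot': array([ 0.70081063,  0.09240792,  0.70111813, -0.0935874 ]), 'contact_force': array([ 0.5501482 ,  0.83534041, -0.31129286]), 'moment': array([-0.00640902, -0.01103452,  0.01237914]), 'width': 0.08533217838597004}
```

View pics/scene0.png

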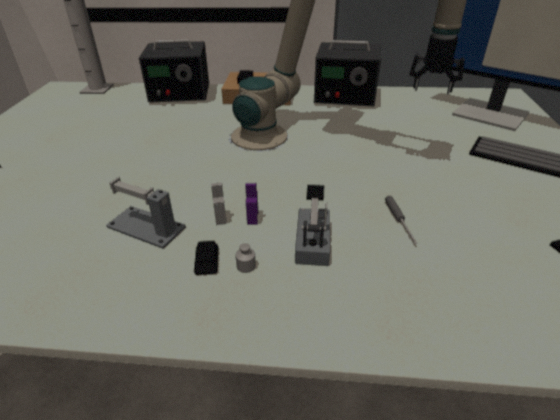

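View pics/top0.png

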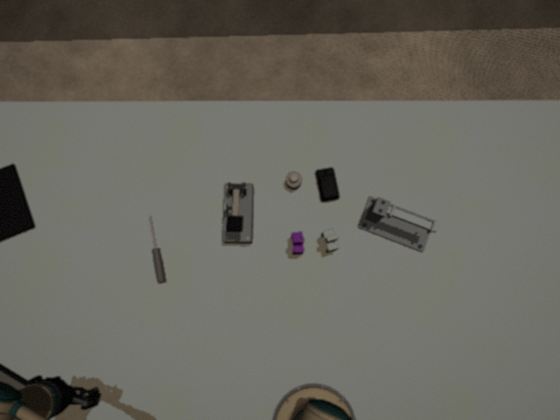

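The scene picture shows two upright U-shaped parts. The grey steel one is at scene (219,205) / top (330,240), and the purple look-alike is at scene (251,205) / top (297,243). The grey one fits the description. The bar stand is at top (398,222), the lever at top (237,213). I'll confirm with an enlarged crop.

```bash
python3 - <<'E'
from h import *
t=np.load('pics/top0_rgb.npy');s=np.load('pics/scene0_rgb.npy')
def crop(im,x0,y0,x1,y1,k): return np.clip(cv2.resize(im[y0:y1,x0:x1],None,fx=k,fy=k,interpolation=cv2.INTER_CUBIC).astype(float)*1.4,0,255).astype('uint8')[:,:,::-1]
a=crop(t,210,160,450,270,3.3);b=crop(s,100,165,350,280,3.17)
w=790;out=np.zeros((600,w,3),'uint8')
a=a[:,:w];b=b[:237,:w];out[:a.shape[0] if a.shape[0]<363 else 363,:a.shape[1]]=a[:363];out[363:363+b.shape[0],:b.shape[1]]=b
cv2.imwrite('pics/crop0.png',out)
a=crop(t,310,190,450,260,5.6);cv2.imwrite('pics/crop1.png',a)
for n in('top','scene'):
    P=pts(np.load(f'pics/{n}0.npy'),n); np.save(f'pics/{n}0_P.npy',P)
P=np.load('pics/top0_P.npy')
for (u,v) in [(330,240),(326,233),(334,247),(297,243),(235,223),(236,186),(375,205),(400,216),(432,230)]: print(u,v,P[v,u].round(3))
m=(P[...,2]>.1)&(P[...,2]<.2); m[:, :200]=0;m[270:]=0;m[:150]=0
n,l,st,c=cv2.connectedComponentsWithStats(m.astype('uint8'))
for i in range(1,n):
    if st[i,4]>5: print(st[i],P[l==i].mean(0).round(4),P[l==i].min(0).round(3),P[l==i].max(0).round(3))
E
```

```text
330 240 [ 0.498 -0.045  0.121]
326 233 [ 0.523 -0.039  0.078]
334 247 [ 0.484 -0.06   0.08 ]
297 243 [0.493 0.042 0.095]
235 223 [0.541 0.208 0.137]
236 186 [0.649 0.209 0.11 ]
375 205 [ 0.591 -0.166  0.134]
400 216 [ 0.561 -0.231  0.133]
432 230 [ 0.522 -0.311  0.141]
[226 182  21  50 560] [0.5836 0.2088 0.1239] [0.52  0.182 0.1  ] [0.66  0.235 0.144]
[371 197  68  37 789] [ 0.564  -0.2345  0.1306] [ 0.519 -0.33   0.101] [ 0.613 -0.159  0.145]
[224 202   8  10  35] [0.5895 0.234  0.1206] [0.58  0.221 0.102] [0.601 0.239 0.13 ]
[327 234  12   8  57] [ 0.5051 -0.0509  0.1176] [ 0.496 -0.066  0.102] [ 0.515 -0.037  0.123]
[293 238  12   6  59] [0.498  0.0406 0.1174] [0.492 0.024 0.102] [0.504 0.054 0.124]
```

View pics/crop0.png

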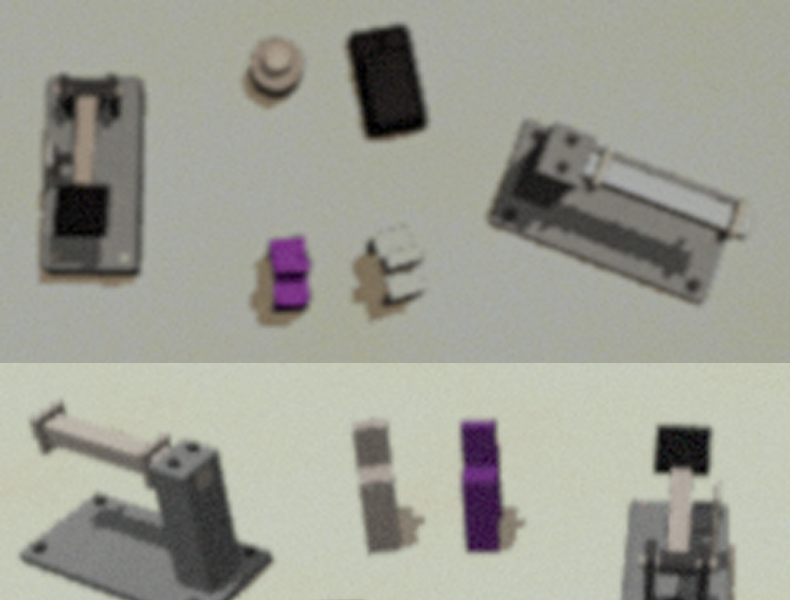

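View pics/crop1.png

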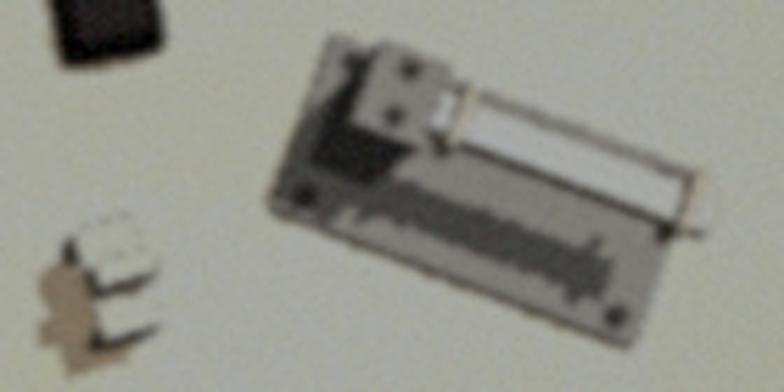

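The grey steel saddle is confirmed in the crop at (400,265), the purple one beside it at (288,272). Next, precise poses.

```bash
python3 - <<'E'
from h import *
for n,boxS,boxB in(('top',(315,220,345,262),(365,190,445,255)),('scene',(205,175,232,228),(105,170,180,240))):
    P=np.load(f'pics/{n}0_P.npy')
    def sel(b,lo,hi,wx=None):
        x0,y0,x1,y1=b; Q=P[y0:y1,x0:x1].reshape(-1,3); return Q[(Q[:,2]>lo)&(Q[:,2]<hi)]
    def ln(Q,tag):
        c=Q[:,:2].mean(0);r=cv2.minAreaRect(Q[:,:2].astype('float32')); U,S,V=np.linalg.svd(Q[:,:2]-c); v=V[0]*np.sign(V[0][1]);
        print(n,tag,len(Q),'mean',Q.mean(0).round(4),'yaw',np.degrees(np.arctan2(-v[0],v[1])).round(1),'rect',[np.round(x,4) for x in r])
    ln(sel(boxS,.114,.126),'fintop'); ln(sel(boxS,.085,.126),'fin');ln(sel(boxS,.072,.085),'bridge'); ln(sel(boxS,.02,.126),'all')
    B=sel(boxB,.124,.134); B=B[B[:,1]<-.185]; B=B[B[:,1]>-.295]; ln(B,'bar')
    C=sel(boxB,.135,.143); print(n,'collar',C.round(3)[::max(1,len(C)//12)].tolist())
    Pl=sel(boxB,.125,.142);Pl=Pl[Pl[:,1]>-.19];ln(Pl,'pillar')
    L=(222,178,256,245) if n=='top' else (295,180,335,260)
    Q=P[L[1]:L[3],L[0]:L[2]]; im=np.load(f'pics/{n}0_rgb.npy')[L[1]:L[3],L[0]:L[2]]
    k=(Q[...,2]>.115)&(im.max(-1)<45); ln(Q[k],'pad')
    k=(Q[...,2]>.1)&(im.min(-1)>75); ln(Q[k],'arm')
    k=(Q[...,2]>.045)&(Q[...,2]<.055); ln(Q[k],'box')
E
```

```text
top fintop 51 mean [ 0.5056 -0.0512  0.1188] yaw 17.2 rect [array([ 0.5057, -0.0515]), array([0.0122, 0.0302]), np.float64(15.6847)]
top fin 70 mean [ 0.5046 -0.0503  0.1127] yaw 19.1 rect [array([ 0.5053, -0.0487]), array([0.0398, 0.0335]), np.float64(57.3595)]
top bridge 162 mean [ 0.5048 -0.051   0.0789] yaw -72.4 rect [array([ 0.5059, -0.0514]), array([0.056 , 0.0307]), np.float64(15.5731)]
top all 261 mean [ 0.5034 -0.0503  0.0842] yaw -72.6 rect [array([ 0.5058, -0.0514]), array([0.0564, 0.0306]), np.float64(15.9936)]
top bar 277 mean [ 0.5625 -0.2434  0.1306] yaw -23.2 rect [array([ 0.5605, -0.2344]), array([0.1328, 0.0423]), np.float64(62.2928)]
top collar [[0.612, -0.174, 0.136], [0.601, -0.195, 0.136], [0.595, -0.186, 0.139], [0.59, -0.187, 0.136], [0.586, -0.212, 0.141], [0.582, -0.188, 0.138], [0.578, -0.214, 0.14], [0.574, -0.183, 0.135], [0.571, -0.21, 0.136], [0.562, -0.19, 0.141], [0.547, -0.322, 0.137], [0.536, -0.33, 0.135], [0.522, -0.315, 0.138]]
top pillar 173 mean [ 0.5853 -0.1769  0.1349] yaw 87.8 rect [array([ 0.5878, -0.1805]), array([0.0338, 0.0454]), np.flo
[... 1184 characters left out ...]
.203, 0.137], [0.584, -0.214, 0.138], [0.577, -0.154, 0.136], [0.591, -0.211, 0.137], [0.588, -0.161, 0.137], [0.591, -0.163, 0.136], [0.604, -0.183, 0.138], [0.605, -0.176, 0.136]]
scene pillar 182 mean [ 0.5927 -0.1724  0.1342] yaw 80.6 rect [array([ 0.5892, -0.177 ]), array([0.0376, 0.0451]), np.float64(74.5101)]
scene pad 195 mean [0.5493 0.2144 0.1344] yaw 23.6 rect [array([0.5484, 0.2136]), array([0.0372, 0.0389]), np.float64(3.457)]
scene arm 230 mean [0.6107 0.216  0.1263] yaw 88.7 rect [array([0.9576, 0.1958]), array([0.0547, 0.8729]), np.float64(86.6415)]
scene box 967 mean [0.6063 0.2116 0.0511] yaw -88.0 rect [array([0.5903, 0.2131]), array([0.0826, 0.1731]), np.float64(89.2059)]
```

```bash
python3 - <<'E'
from h import *
for n,b in(('top',(350,180,460,262)),('scene',(95,165,195,250))):
    P=np.load(f'pics/{n}0_P.npy'); x0,y0,x1,y1=b; Q=P[y0:y1,x0:x1].reshape(-1,3)
    base=Q[(Q[:,2]>.006)&(Q[:,2]<.03)]; r=cv2.minAreaRect(base[:,:2].astype('float32'));print(n,'base',r,np.median(base[:,2]))
    # bar: iterative line on top-face points
    B=Q[(Q[:,2]>.127)&(Q[:,2]<.1335)]; c=np.array([.56,-.24]);a=np.radians(-19)
    for i in range(8):
        y=np.array([-np.sin(a),np.cos(a)]);x=np.array([np.cos(a),np.sin(a)])
        D=B[:,:2]-c;u=D@x;w=D@y
        k=(abs(u)<.013)&(abs(w)<.05); p=np.polyfit(w[k],u[k],1); a-=np.arctan(p[0]); c=c+x*p[1]
    print(n,'bar',k.sum(),c.round(4),np.degrees(a).round(2),'u ext',np.percentile(u[k],[2,50,98]).round(4))
    D=Q[:,:2]-c;u=D@x;w=D@y
    for lo,hi in((-.09,-.04),(.035,.062)):
        m=(Q[:,2]>.1345)&(Q[:,2]<.142)&(abs(u)<.018)&(w>lo)&(w<hi)
        print('  collar w',w[m].min().round(4),np.median(w[m]).round(4),w[m].max().round(4),'u',u[m].min().round(4),u[m].max().round(4),m.sum())
    m=(Q[:,2]>.131)&(Q[:,2]<.138)&(abs(u)<.03)&(w>.06)&(w<.14); print('  pillar w',w[m].min(),w[m].max(),'u',u[m].min(),u[m].max())
    L=(215,170,262,250) if n=='top' else (290,175,340,265)
    Q=P[L[1]:L[3],L[0]:L[2]]; im=np.load(f'pics/{n}0_rgb.npy')[L[1]:L[3],L[0]:L[2]]
    k=(Q[...,2]>.118)&(Q[...,2]<.15)&(im.max(-1)<45)&(Q[...,0]<.585); q=Q[k];print('pad',k.sum(),q.mean(0),cv2.minAreaRect(q[:,:2].astype('float32')),q.min(0),q.max(0))
    k=(Q[...,2]>.1)&(Q[...,2]<.14)&(im.min(-1)>65)&(Q[...,0]>.55)&(Q[...,0]<.65)&(abs(Q[...,1]-.21)<.03); q=Q[k];print('arm',k.sum(),np.median(q,0),np.polyfit(q[:,0],q[:,1],1))
E
```

```text
top base ((0.5717959403991699, -0.2781415581703186), (0.3269140124320984, 0.2412194162607193), 89.74311828613281) 0.01247922712269382
top bar 202 [ 0.5632 -0.2411] -20.53 u ext [-0.0101  0.0003  0.0104]
  collar w -0.0868 -0.0791 -0.0431 u -0.0164 0.0151 39
  collar w 0.0351 0.0524 0.0618 u -0.0161 0.0179 58
  pillar w 0.060325787757737115 0.08142329594111544 u -0.020607267342326426 0.024455378876291567
pad 247 [0.54031556 0.21050241 0.13602211] ((0.5412307977676392, 0.21043294668197632), (0.04185275360941887, 0.0430021733045578), 87.28443908691406) [0.51955195 0.1893438  0.12685058] [0.56192767 0.23186024 0.14354354]
arm 170 [0.59950125 0.20970869 0.11818052] [-0.09046864  0.26590913]
scene base ((0.44418948888778687, -0.3084661364555359), (0.4407467842102051, 0.30651944875717163), 9.779163360595703) 0.013708770576262089
scene bar 166 [ 0.565  -0.2418] -23.83 u ext [-0.0115  0.0013  0.0099]
  collar w -0.0809 -0.0746 -0.0714 u -0.0134 0.0151 29
  collar w 0.0363 0.0506 0.0612 u -0.0177 0.0155 54
  pillar w 0.06023778773899667 0.08721084148920931 u -0.02651046185054437 0.018311551815321007
pad 195 [0.54931532 0.21440919 0.13443526] ((0.5483829975128174, 0.213640496134758), (0.037150703370571136, 0.03891734778881073), 3.456974983215332) [0.52866807 0.19490098 0.12181264] [0.56809784 0.23263436 0.1417825 ]
arm 208 [0.60227021 0.21398974 0.11711263] [-0.04288499  0.24042237]
```

```bash
python3 - <<'E'
from h import *
for n,b in(('top',(352,185,450,260)),('scene',(100,165,190,248))):
    P=np.load(f'pics/{n}0_P.npy'); x0,y0,x1,y1=b; Q=P[y0:y1,x0:x1]; im=np.load(f'pics/{n}0_rgb.npy')[y0:y1,x0:x1].astype(float)
    a=np.radians(-21.5);c=np.array([.564,-.2415]);y=np.array([-np.sin(a),np.cos(a)]);x=np.array([np.cos(a),np.sin(a)])
    q=Q.reshape(-1,3);u=(q[:,:2]-c)@x;w=(q[:,:2]-c)@y
    for lo in np.arange(-.092,.08,.004):
        m=(abs(u)<.02)&(w>=lo)&(w<lo+.004)&(q[:,2]>.124)&(q[:,2]<.15)
        if m.sum(): print(n,round(lo+.002,3),m.sum(),'zmax',q[m,2].max().round(4),'u',u[m].min().round(4),u[m].max().round(4),'mid',((u[m].min()+u[m].max())/2).round(4))
    # base via colour
    g=im.mean(-1); m=((g<np.median(np.r_[g[0],g[-1]])-25)&(q[:,2].reshape(g.shape)<.035)).astype('uint8')
    k,l,st,_=cv2.connectedComponentsWithStats(m); i=1+st[1:,4].argmax()
    v_,u_=np.nonzero(l==i); C=manip.camera_params(n);Kc=C['intrinsics'];R=C['R'];t=C['t']
    # rays onto base-top plane z ~ .012
    d=np.stack([(u_+x0-Kc[0,2])/Kc[0,0],(v_+y0-Kc[1,2])/Kc[1,1],np.ones(len(u_))],-1)@R; o=-R.T@t
    X=o+d*((.010-o[2])/d[:,2])[:,None]; print(n,'base',st[i],cv2.minAreaRect(X[:,:2].astype('float32')))
E
```

```text
top -0.09 13 zmax 0.1356 u -0.0107 0.0095 mid -0.0006
top -0.086 7 zmax 0.1352 u -0.0113 0.0071 mid -0.0021
top -0.082 19 zmax 0.1437 u -0.0164 0.0156 mid -0.0004
top -0.078 28 zmax 0.1436 u -0.0176 0.0143 mid -0.0016
top -0.074 11 zmax 0.136 u -0.0116 0.0089 mid -0.0014
top -0.07 13 zmax 0.1329 u -0.0108 0.0083 mid -0.0012
top -0.066 13 zmax 0.1354 u -0.0103 0.0092 mid -0.0005
top -0.062 13 zmax 0.1353 u -0.0107 0.0093 mid -0.0007
top -0.058 11 zmax 0.1345 u -0.0104 0.007 mid -0.0017
top -0.054 11 zmax 0.1333 u -0.0108 0.009 mid -0.0009
top -0.05 13 zmax 0.1369 u -0.0105 0.0078 mid -0.0013
top -0.046 10 zmax 0.1339 u -0.0098 0.0091 mid -0.0003
top -0.042 14 zmax 0.1352 u -0.01 0.0102 mid 0.0001
top -0.038 9 zmax 0.1363 u -0.0109 0.0079 mid -0.0015
top -0.034 14 zmax 0.1369 u -0.0105 0.0081 mid -0.0012
top -0.03 13 zmax 0.1347 u -0.0103 0.0101 mid -0.0001
top -0.026 11 zmax 0.1338 u -0.0099 0.0069 mid -0.0015
top -0.022 12 zmax 0.1349 u -0.0088 0.0089 mid 0.0001
top -0.018 13 zmax 0.1332 u -0.0104 0.0094 mid -0.0005
top -0.014 10 zmax 0.1339 u -0.009 0.0089 mid -0.0001
top -0.01 12 z
[... 3092 characters left out ...]
1 mid -0.0011
scene 0.042 21 zmax 0.141 u -0.0172 0.0138 mid -0.0017
scene 0.046 5 zmax 0.134 u -0.0046 0.0043 mid -0.0001
scene 0.05 7 zmax 0.1358 u -0.0181 0.0192 mid 0.0006
scene 0.054 13 zmax 0.1373 u -0.0182 0.0191 mid 0.0005
scene 0.058 17 zmax 0.138 u -0.017 0.02 mid 0.0015
scene 0.062 14 zmax 0.1395 u -0.0135 0.0194 mid 0.003
scene 0.066 11 zmax 0.1406 u -0.0133 0.0186 mid 0.0026
scene 0.07 26 zmax 0.1412 u -0.0185 0.0198 mid 0.0007
scene 0.074 20 zmax 0.1415 u -0.0178 0.0197 mid 0.001
scene 0.078 18 zmax 0.1372 u -0.0192 0.0191 mid -0.0001
scene base [   6   41   81   42 1608] ((0.5629214644432068, -0.24240733683109283), (0.21017956733703613, 0.11010247468948364), 68.16979217529297)
```

```bash
cat >> h.py <<'E'
from scipy.spatial.transform import Rotation as Ro
def tool():
    s=manip.get_state();w,x,y,z=s['ee_rot'];return s,Ro.from_quat([x,y,z,w])
def rel(p,yaw=None):
    """shift mm in tool axes to world p, turn deg so jaw axis has yaw (mod 180)"""
    s,R=tool(); M=R.as_matrix(); j=M[:,1]; cur=np.degrees(np.arctan2(j[1],j[0]))
    o=[(M.T@(np.array(p)-s['position'])).round(4)]
    if yaw is not None:
        d=(yaw-cur+90)%180-90; o.append(('turn',round(-d,2)))  # tool x down
    return o,'tool x',M[:,0].round(3),'jawyaw',cur.round(2)
E
python3 - <<'E'
from h import *
print(rel([.506,-.0495,.2],15.7)); print(tool()[0]['qpos'].round(3))
E
```

```text
([array([ 0.0312, -0.4903,  0.5015]), ('turn', np.float64(59.19))], 'tool x', array([-0.001, -0.002, -1.   ]), 'jawyaw', np.float64(74.89))
[ 1.186  0.277  1.506  0.     1.361 -0.121]
```

Call:
play_rows(
  plan=[
    [[0, 0, -0.03, 0.031, 3.7], [0, 0, -0.061, 0.062, 7.4], [0, 0, -0.092, 0.094, 11.1], [0, 0, -0.122, 0.125, 14.8], [0, 0, -0.153, 0.157, 18.5], [0, 0, -0.184, 0.188, 22.2], [0, 0, -0.214, 0.219, 25.9], [0, 0, -0.245, 0.251, 29.6], [0, 0, -0.276, 0.282, 33.3], [0, 0, -0.306, 0.313, 37], [0, 0, -0.337, 0.345, 40.7], [0, 0, -0.368, 0.376, 44.4]],
  ],
)

```text
clock: 1.3
position: [0.4172, 0.0996, 0.2309]
ee_rot: [0.613, 0.351, 0.613, -0.352]
contact_force: [0.8, 1.2, -0.3]
width: 0.0853
```

```bash
python3 - <<'E'
from h import *
print(rel([.506,-.0495,.14],15.7)); print(tool()[0]['position'])
E
```

```text
([array([0.0911, 0.0015, 0.1735]), ('turn', np.float64(14.62))], 'tool x', array([-0.001, -0.001, -1.   ]), 'jawyaw', np.float64(30.32))
[0.41721178 0.09963536 0.23093017]
```

Call:
play_rows(
  plan=[
    [[0, 0, 0, 0.043, 3.7], [0, 0, 0.001, 0.086, 7.3], [0, 0, 0.001, 0.13, 11], [0, 0, 0.0015, 0.1735, 14.6], [0, 0.04, 0.0015, 0.1735, 14.6], [0, 0.08, 0.0015, 0.1735, 14.6], [0, 0.08, 0.0015, 0.1735, 14.6], [0, 0.08, 0.0015, 0.1735, 14.6]],
  ],
)

```text
clock: 2.1
position: [0.5057, -0.0494, 0.151]
ee_rot: [0.563, 0.426, 0.564, -0.428]
contact_force: [0.6, 0.2, 0.3]
width: 0.0856
```

```bash
python3 - <<'E'
from h import *
print(rel([.506,-.0495,.088],15.7)); print(tool()[0]['position'])
a,_=grab('scene','s1');b,_=grab('top','t1')
A=cv2.resize(a[130:260,150:310],None,fx=4,fy=4)[:,:,::-1];cv2.imwrite('pics/s1c.png',np.clip(A*1.4,0,255))
B=cv2.resize(b[180:290,260:400],None,fx=4.5,fy=4.5)[:,:,::-1];cv2.imwrite('pics/t1c.png',np.clip(B*1.4,0,255))
E
```

```text
([array([0.063 , 0.0004, 0.0001]), ('turn', np.float64(0.02))], 'tool x', array([-0.002, -0.001, -1.   ]), 'jawyaw', np.float64(15.72))
[ 0.5057462  -0.04940169  0.15097975][ WARN:0@2.220] global loadsave.cpp:1063 imwrite_ Unsupported depth image for selected encoder is fallbacked to CV_8U.
```

View pics/s1c.png

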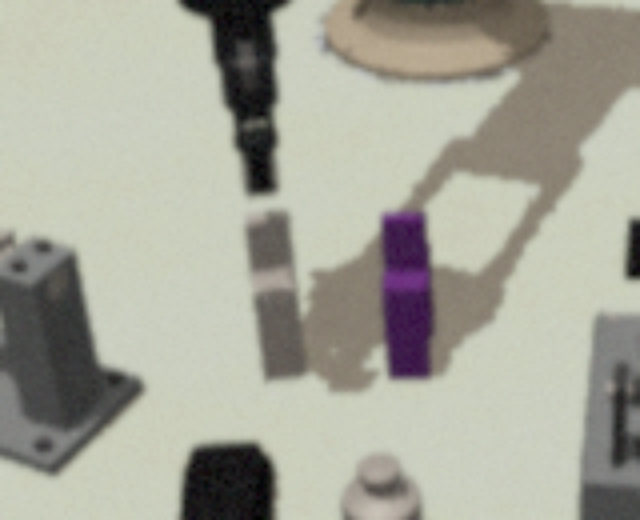

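View pics/t1c.png

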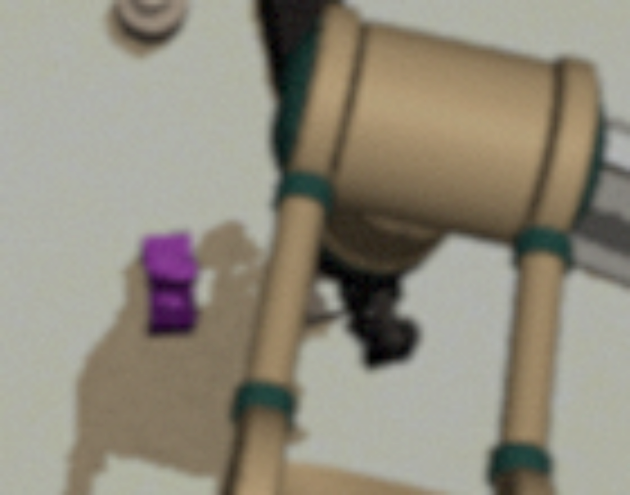

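The scene crop shows the near finger at (257,150) directly above the steel saddle's fin at (268,215), with the purple one clear. Descending and gripping.

Call:
play_rows(
  plan=[
    [[0, 0.03, 0, 0, 0], [0, 0.055, 0, 0, 0], [0, 0.065, 0, 0, 0], [0, 0.065, 0, 0, 0], [0.4, 0.065, 0, 0, 0], [0.7, 0.065, 0, 0, 0], [1, 0.065, 0, 0, 0], [1, 0.065, 0, 0, 0], [1, 0.065, 0, 0, 0], [1, 0.065, 0, 0, 0], [1, 0.065, 0, 0, 0]],
  ],
  grip_force=50,
)

```text
clock: 3.3
position: [0.5075, -0.0499, 0.0884]
ee_rot: [0.565, 0.427, 0.563, -0.427]
contact_force: [-1.5, -0.5, 4.8]
width: 0.0114
```

```bash
python3 - <<'E'
from h import *
s=tool()[0];print(s['position'],s['width'],s['contact_force'])
E
```

```text
[ 0.50749363 -0.04986205  0.08837336] 0.011364612702668607 [-1.47746581 -0.45449324  4.75192625]
```

Call:
play_rows(
  plan=[
    [[1, -0.01, 0, 0, 0], [1, -0.035, 0, 0, 0], [1, -0.07, 0, 0, 0], [1, -0.11, 0, 0, 0], [1, -0.15, 0, 0, 0], [1, -0.175, 0, 0, 0], [1, -0.185, 0, 0, 0], [1, -0.185, 0, 0, 0], [1, -0.185, 0, 0, 0]],
  ],
)

```text
clock: 4.2
position: [0.5059, -0.0491, 0.2715]
ee_rot: [0.564, 0.426, 0.564, -0.427]
contact_force: [-0.2, 0.4, -5.4]
width: 0.0114
```

```bash
python3 - <<'E'
from h import *
s=tool()[0];print(s['position'],s['width'],s['contact_force'])
print(rel([s['position'][0]+.0497,s['position'][1]-.210,s['position'][2]],-22), s['qpos'])
a,_=grab('scene','s2');b,_=grab('top','t2')
A=cv2.resize(a[100:260,100:310],None,fx=3.7,fy=3.7)[:,:,::-1];cv2.imwrite('pics/s2c.png',np.clip(A*1.4,0,255).astype('uint8'))
E
```

```text
[ 0.50587442 -0.04909572  0.27149913] 0.011443258743659698 [-0.16297531  0.43837126 -5.37182723]
([array([ 0.0003, -0.0092,  0.2156]), ('turn', np.float64(37.75))], 'tool x', array([-0.001, -0.002, -1.   ]), 'jawyaw', np.float64(15.75)) [-0.23247083  0.15393134  1.56786106 -0.00174925  1.42033279 -0.50718135]
```

View pics/s2c.png

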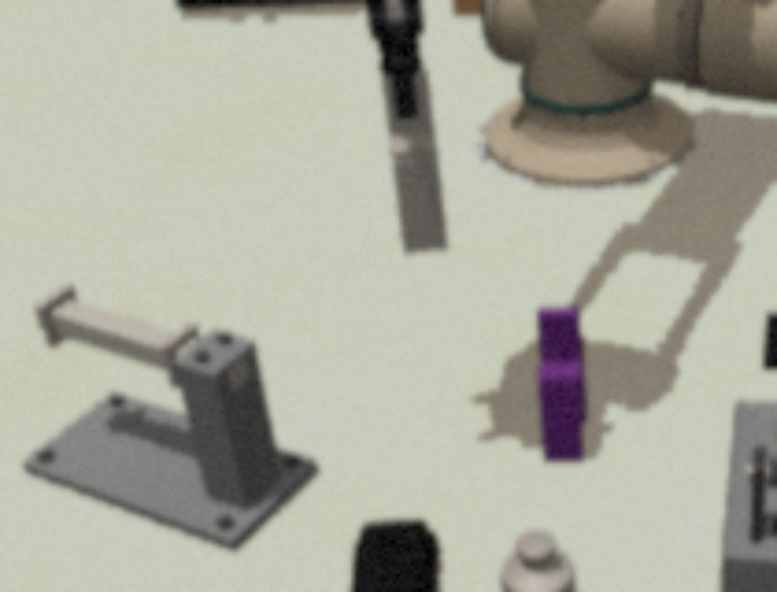

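The saddle is held and upright (crop (415,170)). Moving it over the bar.

Call:
play_rows(
  plan=[
    [[1, 0, -0.001, 0.015, 4], [1, 0, -0.002, 0.045, 9], [1, 0, -0.003, 0.08, 15], [1, 0, -0.005, 0.115, 21], [1, 0, -0.007, 0.15, 27], [1, 0, -0.008, 0.18, 32], [1, 0, -0.009, 0.203, 36], [1, 0, -0.009, 0.2156, 37.75], [1, 0, -0.0092, 0.2156, 37.75], [1, 0, -0.0092, 0.2156, 37.75]],
  ],
)

```text
clock: 5.3
position: [0.5549, -0.2579, 0.2703]
ee_rot: [-0.395, -0.585, -0.397, 0.587]
contact_force: [-0.2, 0.4, -6.0]
width: 0.0112
```

```bash
python3 - <<'E'
from h import *
s=tool()[0];print(s['position'],s['width'],s['contact_force'])
print(rel([.5564,-.2595,.2],-22))
a,d=grab('scene','s3');b,_=grab('top','t3')
A=cv2.resize(a[100:250,70:280],None,fx=3.7,fy=3.7)[:,:,::-1];cv2.imwrite('pics/s3c.png',np.clip(A*1.4,0,255).astype('uint8'))
P=pts(d,'scene')[80:240,90:200].reshape(-1,3); x=P[(P[:,2]>.15)&(P[:,2]<.24)&(P[:,0]<.7)&(P[:,0]>.5)&(abs(P[:,1]+.26)<.06)]
r=cv2.minAreaRect(x[:,:2].astype('float32'));print(len(x),x.min(0),x.max(0),r)
E
```

```text
[ 0.55488881 -0.25785327  0.27032249] 0.011201344277764392 [-0.23267347  0.37576504 -6.03597307]
([array([0.0703, 0.0023, 0.0009]), ('turn', np.float64(0.06))], 'tool x', array([-0.004,  0.001, -1.   ]), 'jawyaw', np.float64(-21.94))
412 [ 0.52585604 -0.27822585  0.18409139] [ 0.58767353 -0.22891601  0.2399822 ] ((0.5562505125999451, -0.2533459961414337), (0.035994093865156174, 0.05840332433581352), 71.93064880371094)
```

View pics/s3c.png

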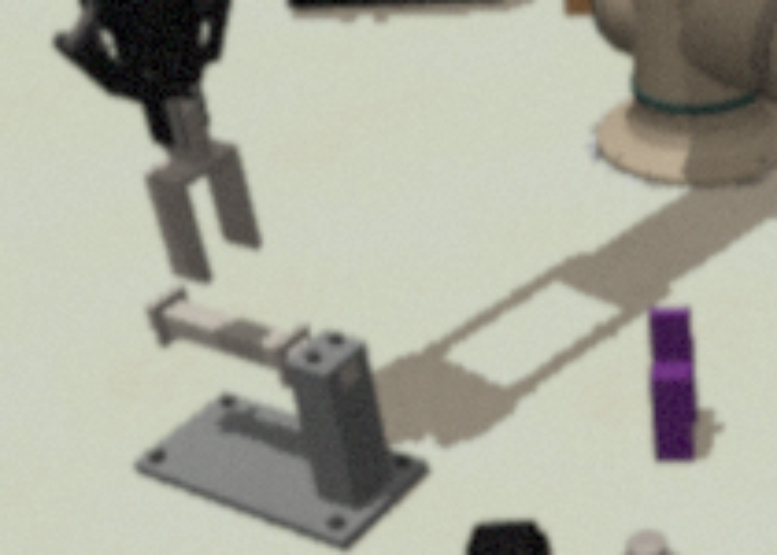

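View pics/t3.png

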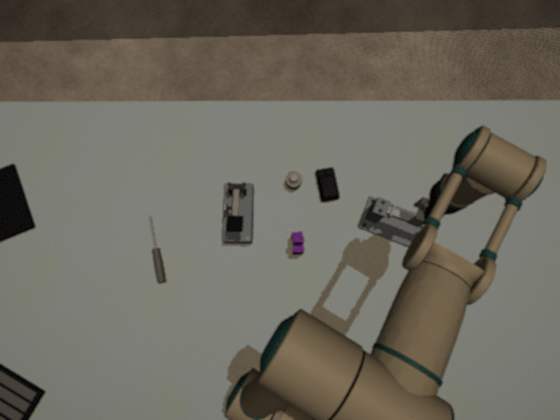

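The scene crop shows the saddle at (205,210) squarely above the bar, legs on each side, about 3 mm off both ways. I'll correct that and lower it part-way.

Call:
play_rows(
  plan=[
    [[1, 0, 0.0025, 0.002, 0], [1, 0.02, 0.0025, 0.002, 0], [1, 0.045, 0.0025, 0.002, 0], [1, 0.07, 0.0025, 0.002, 0], [1, 0.09, 0.0025, 0.002, 0], [1, 0.1, 0.0025, 0.002, 0], [1, 0.105, 0.0025, 0.002, 0], [1, 0.105, 0.0025, 0.002, 0]],
  ],
)

```text
clock: 6.2
position: [0.5565, -0.26, 0.1662]
ee_rot: [-0.396, -0.585, -0.397, 0.587]
contact_force: [-0.2, -0.3, -5.0]
width: 0.0112
```

```bash
python3 - <<'E'
from h import *
s=tool()[0];print(s['position'],s['width'],s['contact_force'],rel([.5564,-.2595,.1485],-22))
a,d=grab('scene','s4')
A=cv2.resize(a[120:250,80:220],None,fx=4.5,fy=4.5,interpolation=cv2.INTER_CUBIC)[:,:,::-1];cv2.imwrite('pics/s4c.png',np.clip(A*1.5,0,255).astype('uint8'))
E
```

```text
[ 0.55654189 -0.26004136  0.16622029] 0.0111695771686991 [-0.18962888 -0.33617436 -4.9554174 ] ([array([ 0.0177, -0.0003, -0.0005]), ('turn', np.float64(0.13))], 'tool x', array([-0.003,  0.   , -1.   ]), 'jawyaw', np.float64(-21.87))
```

View pics/s4c.png

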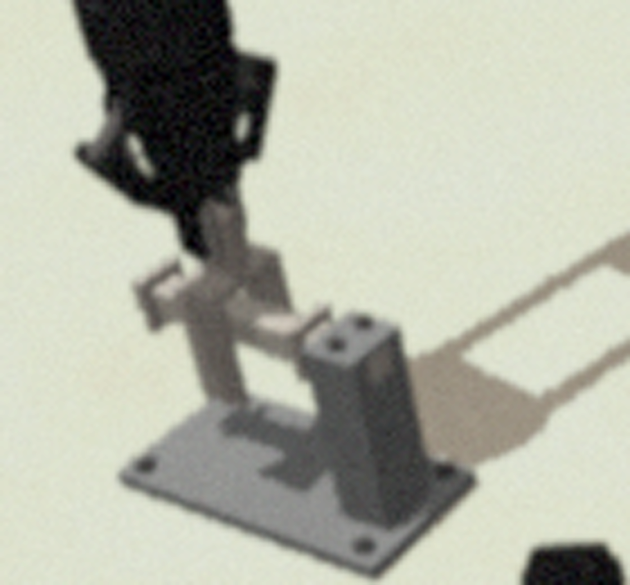

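The saddle straddles the bar midway between the collars (crop (150,295) and (315,330)). Lowering slowly to contact.

Call:
play_rows(
  plan=[
    [[1, 0.006, 0, 0, 0], [1, 0.011, 0, 0, 0], [1, 0.014, 0, 0, 0], [1, 0.0155, 0, 0, 0], [1, 0.0155, 0, 0, 0]],
  ],
)

```text
clock: 6.75
position: [0.5567, -0.2603, 0.1511]
ee_rot: [-0.396, -0.585, -0.396, 0.586]
contact_force: [-0.1, 0.3, -5.7]
width: 0.0112
```

Call:
play_rows(
  plan=[
    [[1, 0.0015, 0, 0, 0], [1, 0.002, 0, 0, 0], [1, 0.002, 0, 0, 0]],
  ],
)

```text
clock: 7.05
position: [0.5567, -0.2603, 0.1491]
ee_rot: [-0.396, -0.585, -0.396, 0.586]
contact_force: [-1.3, 0.0, -5.0]
width: 0.011
```

Call:
play_rows(
  plan=[
    [[1, 0.001, 0, 0, 0], [1, 0.0015, 0, 0, 0], [1, 0.0015, 0, 0, 0]],
  ],
)

```text
clock: 7.35
position: [0.5568, -0.2604, 0.1484]
ee_rot: [-0.396, -0.585, -0.396, 0.586]
contact_force: [-0.8, -0.7, 1.1]
width: 0.011
```

Call:
play_rows(
  plan=[
    [[1, 0.0005, 0, 0, 0], [1, 0.001, 0, 0, 0], [1, 0.001, 0, 0, 0]],
  ],
)

```text
clock: 7.65
position: [0.5569, -0.2604, 0.1484]
ee_rot: [-0.396, -0.585, -0.396, 0.586]
contact_force: [-3.2, 1.2, 6.0]
width: 0.0111
```

Contact is confirmed: force went from -5 to +6 N. Releasing.

Call:
play_rows(
  plan=[
    [[1, -0.0005, 0, 0, 0], [0.85, -0.0005, 0, 0, 0], [0.7, -0.0005, 0, 0, 0], [0.5, -0.0005, 0, 0, 0], [0.5, -0.0005, 0, 0, 0], [0.5, -0.0005, 0, 0, 0]],
  ],
  grip_force=20,
)

```text
clock: 8.25
position: [0.557, -0.2605, 0.149]
ee_rot: [-0.396, -0.585, -0.396, 0.586]
contact_force: [-0.0, 0.7, -0.3]
width: 0.0429
```

```bash
python3 - <<'E'
from h import *
s=tool()[0];print(s['position'],s['width'],s['contact_force'])
a,d=grab('scene','s5')
A=cv2.resize(a[120:250,80:220],None,fx=4.5,fy=4.5,interpolation=cv2.INTER_CUBIC)[:,:,::-1];cv2.imwrite('pics/s5c.png',np.clip(A*1.5,0,255).astype('uint8'))
E
```

```text
[ 0.55701929 -0.26050122  0.14895393] 0.04288820965282553 [-0.0143715   0.65305635 -0.28693375]
```

View pics/s5c.png

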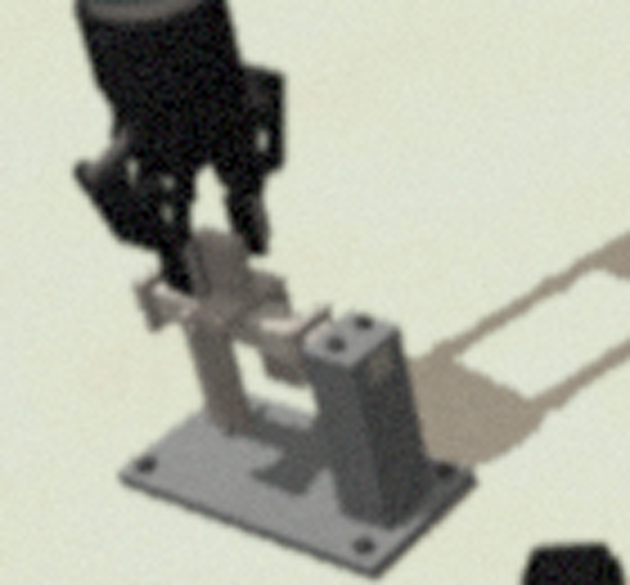

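Released (width 43 mm, force ~0). The saddle rests on the bar between the collars (crop (215,310)). Rising straight up.

Call:
play_rows(
  plan=[
    [[0.5, -0.01, 0, 0, 0], [0.5, -0.03, 0, 0, 0], [0.5, -0.065, 0, 0, 0], [0.5, -0.105, 0, 0, 0], [0.7, -0.13, 0, 0, 0], [1, -0.13, 0, 0, 0]],
  ],
)

```text
clock: 8.9
position: [0.559, -0.2615, 0.2847]
ee_rot: [0.4, 0.587, 0.392, -0.585]
contact_force: [0.2, 0.2, -0.1]
width: 0.0143
```

```bash
python3 - <<'E'
from h import *
s=tool()[0];print(s['position'],s['width'],s['contact_force'],s['qpos'])
print(rel([.544,.212,.2],90))
a,d=grab('scene','s6')
P=pts(d,'scene')[140:260,90:210].reshape(-1,3)
a_=np.radians(-21.5);c=np.array([.5578,-.2573]);y=np.array([-np.sin(a_),np.cos(a_)]);x=np.array([np.cos(a_),np.sin(a_)])
u=(P[:,:2]-c)@x;w=(P[:,:2]-c)@y
m=(P[:,2]>.155)&(P[:,2]<.2)&(abs(u)<.05)&(abs(w)<.05);print('fin',m.sum(),P[m].max(0),u[m].min(),u[m].max(),w[m].min(),w[m].max(),'top z',np.percentile(P[m,2],95))
A=cv2.resize(a[120:250,80:220],None,fx=4.5,fy=4.5,interpolation=cv2.INTER_CUBIC)[:,:,::-1];cv2.imwrite('pics/s6c.png',np.clip(A*1.5,0,255).astype('uint8'))
E
```

```text
[ 0.55903881 -0.26149834  0.28466506] 0.014344796072571143 [ 0.24291623  0.2428813  -0.05175708] [-5.49389127e-01  3.11514830e-01  1.32289880e+00 -1.39191497e-03
  1.49646161e+00 -1.67524651e-01]
([array([ 0.0813, -0.1912, -0.4341]), ('turn', np.float64(68.13))], 'tool x', array([ 0.008, -0.007, -1.   ]), 'jawyaw', np.float64(-21.87))
fin 121 [ 0.5682047  -0.24072586  0.18129088] -0.006661945961547636 0.006683642820276413 -0.016039796612268495 0.016822829170695663 top z 0.18039920909186316
```

View pics/s6c.png

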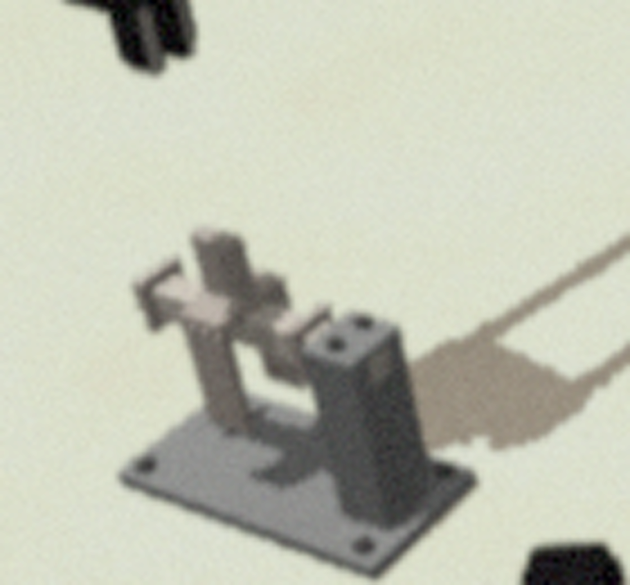

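The saddle hangs level, centred within about 1 mm both ways. Now over to the lever with shut fingers.

Call:
play_rows(
  plan=[
    [[1, 0, -0.016, -0.036, 6], [1, 0, -0.032, -0.072, 12], [1, 0, -0.048, -0.108, 18], [1, 0, -0.064, -0.145, 24], [1, 0, -0.08, -0.181, 30], [1, 0, -0.096, -0.217, 36], [1, 0.01, -0.112, -0.253, 42], [1, 0.02, -0.128, -0.29, 48], [1, 0.03, -0.144, -0.326, 54], [1, 0.04, -0.16, -0.362, 60], [1, 0.05, -0.176, -0.4, 65], [1, 0.06, -0.191, -0.434, 68]],
  ],
)

```text
clock: 10.15
position: [0.5414, 0.2144, 0.2179]
ee_rot: [0.002, 0.708, -0.002, -0.707]
contact_force: [0.7, -0.9, 0.8]
width: -0.0002
```

```bash
python3 - <<'E'
from h import *
s=tool()[0];print(s['position'],s['width'],s['contact_force'])
print(rel([.544,.212,.15],90))
E
```

```text
[0.54141999 0.21444971 0.21787604] -0.00020449943276272943 [ 0.67316688 -0.8947336   0.76662804]
([array([ 0.0679,  0.0021, -0.0025]), ('turn', np.float64(-0.01))], 'tool x', array([ 0.002, -0.005, -1.   ]), 'jawyaw', np.float64(-90.01))
```

Call:
play_rows(
  plan=[
    [[1, 0.02, 0.002, -0.0025, 0], [1, 0.045, 0.002, -0.0025, 0], [1, 0.062, 0.002, -0.0025, 0], [1, 0.067, 0.002, -0.0025, 0], [1, 0.067, 0.002, -0.0025, 0]],
  ],
)

```text
clock: 10.65
position: [0.5429, 0.2118, 0.1494]
ee_rot: [-0.002, -0.706, 0.002, 0.708]
contact_force: [0.3, 0.1, -0.3]
width: -0.0001
```

```bash
python3 - <<'E'
from h import *
s=tool()[0];print(s['position'],s['width'],s['contact_force'])
a,d=grab('scene','s7')
A=cv2.resize(a[130:280,250:390],None,fx=4,fy=4,interpolation=cv2.INTER_CUBIC)[:,:,::-1];cv2.imwrite('pics/s7c.png',np.clip(A*1.5,0,255).astype('uint8'))
E
```

```text
[0.54292833 0.21182668 0.14935368] -0.0001383071500196425 [ 0.28166541  0.12648889 -0.29965288]
```

View pics/s7c.png

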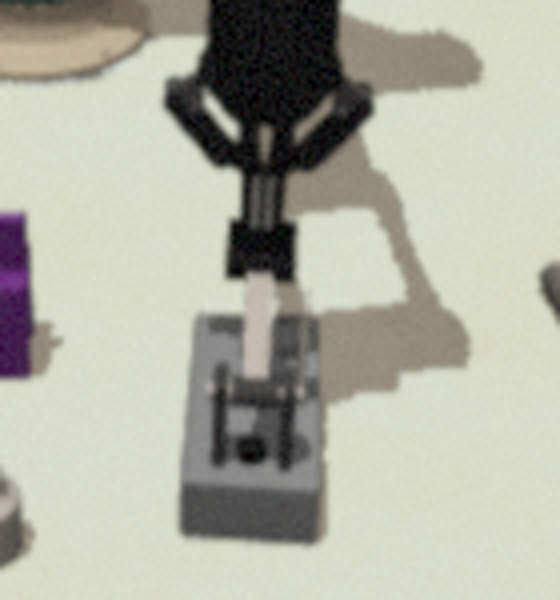

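The fingers at crop (263,210) are centred over the black pad at (262,250). Pushing down in small steps.

Call:
play_rows(
  plan=[
    [[1, 0.01, 0, 0, 0], [1, 0.017, 0, 0, 0], [1, 0.022, 0, 0, 0], [1, 0.026, 0, 0, 0], [1, 0.029, 0, 0, 0], [1, 0.029, 0, 0, 0]],
  ],
)

```text
clock: 11.3
position: [0.5434, 0.2118, 0.1214]
ee_rot: [-0.002, -0.707, 0.002, 0.707]
contact_force: [-2.3, -0.7, 4.8]
width: 0.0002
```

Call:
play_rows(
  plan=[
    [[1, 0.004, 0, 0, 0], [1, 0.008, 0, 0, 0], [1, 0.011, 0, 0, 0], [1, 0.0115, 0, 0, 0], [1, 0.0115, 0, 0, 0], [1, 0.0115, 0, 0, 0]],
  ],
)

```text
clock: 11.9
position: [0.5426, 0.2119, 0.11]
ee_rot: [-0.002, -0.706, 0.002, 0.708]
contact_force: [-3.9, 0.0, 7.1]
width: -0.0002
```

```bash
python3 - <<'E'
from h import *
s=tool()[0];print(s['position'],s['width'],s['contact_force'])
a,d=grab('scene','s8');b,db=grab('top','t8')
A=cv2.resize(a[130:280,250:390],None,fx=4,fy=4,interpolation=cv2.INTER_CUBIC)[:,:,::-1];cv2.imwrite('pics/s8c.png',np.clip(A*1.5,0,255).astype('uint8'))
P=pts(d,'scene')
k=(P[...,2]>.09)&(P[...,2]<.13)&(a.min(-1)>75)&(P[...,0]>.55)&(P[...,0]<.64)&(abs(P[...,1]-.213)<.012);k[:,:290]=0
q=P[k];print(k.sum(),'lever slope dz/dx',np.polyfit(q[:,0],q[:,2],1)); q0=np.load('pics/scene0_P.npy');k0=(q0[...,2]>.09)&(q0[...,2]<.14)&(np.load('pics/scene0_rgb.npy').min(-1)>75)&(q0[...,0]>.565)&(q0[...,0]<.64)&(abs(q0[...,1]-.213)<.012)
print('rest',np.polyfit(q0[k0][:,0],q0[k0][:,2],1))
E
```

```text
[0.54256215 0.21188733 0.1100201 ] -0.00017394993883812094 [-3.93727088  0.02660395  7.07220816]
132 lever slope dz/dx [-0.01802839  0.11719449]
rest [-0.25420444  0.27043728]
```

View pics/s8c.png

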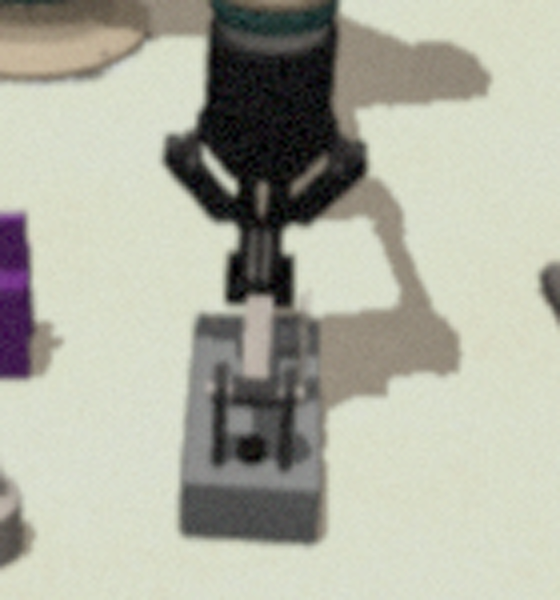

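The lever is level (measured slope -0.018 against -0.254 at rest, so about 0.235 rad; 7 N). I'll hold briefly, check stability, and hand in.

Call:
play_rows(
  plan=[
    [[1, 0.001, 0, 0, 0], [1, 0.001, 0, 0, 0], [1, 0.001, 0, 0, 0], [1, 0.001, 0, 0, 0], [1, 0.001, 0, 0, 0], [1, 0.001, 0, 0, 0]],
  ],
)

```text
clock: 12.6
position: [0.5425, 0.212, 0.1094]
ee_rot: [-0.002, -0.707, 0.002, 0.708]
contact_force: [-2.4, -0.3, 6.5]
width: -0.0002
```

```bash
python3 - <<'E'
from h import *
a,d=grab('scene','s9')
s=tool()[0];print(s['clock'],s['position'],s['contact_force'])
P=pts(d,'scene')
k=(P[...,2]>.09)&(P[...,2]<.13)&(a.min(-1)>75)&(P[...,0]>.55)&(P[...,0]<.64)&(abs(P[...,1]-.213)<.012);k[:,:290]=0
print('slope',np.polyfit(P[k][:,0],P[k][:,2],1))
cv2.imwrite('pics/s9c.png',np.clip(cv2.resize(a[140:290,90:350],None,fx=3,fy=3,interpolation=cv2.INTER_CUBIC)[:,:,::-1]*1.4,0,255).astype('uint8'))
E
```

```text
12.65 [0.54247767 0.21189568 0.10942059] [-2.28327075  0.77989158  6.85673621]
slope [-0.00725068  0.11038486]
```

View pics/s9c.png

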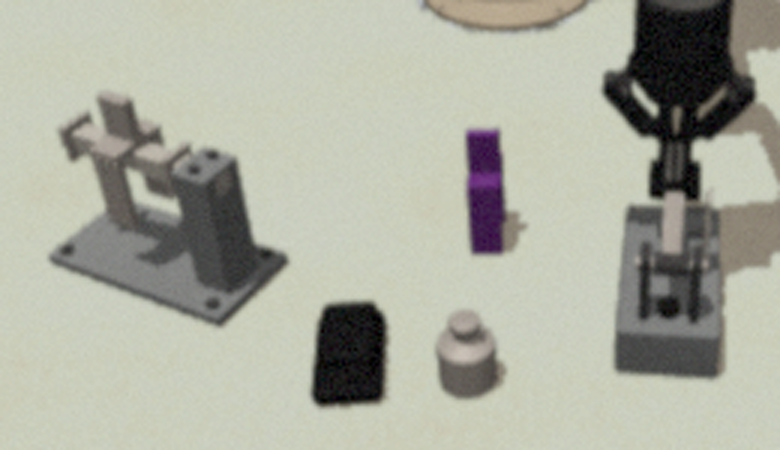

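The saddle hangs at crop (120,150), the lever is held level at (675,220), and the mouse and knob weight are undisturbed.

```bash
python3 - <<'E'
from rig import manip
print(manip.sign_off())
E
```

```text
the job is handed in; nothing more can be done
None
```

I hung the steel saddle on the bar and let go of it. I then pushed the lever to level and handed in at about 12.7 s, still holding it there with the gripper shut.

- **Saddle:** I lowered it until it touched, with the force going from -5 to +6 N, before opening the fingers. After release it measured within about 1 mm of the bar's middle both ways, with its top at about 0.180 m. That is about 2 mm above the expected 0.178 m, within camera error.
- **Lever:** the last image gave a slope of about -0.007, so roughly 0.24 rad. The push was about 6.9 N and the fingertips were at z = 0.109 m.
- **Bystanders:** the mouse, knob weight and purple look-alike looked unmoved in the last crop. The screwdriver was outside that crop, but the arm never went near it.
- **Disagreement:** the two cameras differed by about 4–7 mm on absolute positions. I averaged them and placed the saddle relative to the bar, and the last checks agreed with each other.

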